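# Lock the phone stand at its length ring and keep hold of it

### The job

Press the sprung tube of the phone stand down, with its cam lever still open, until the tube's lower edge is level with the top of the rubber ring on the column, and hold it there. Then squeeze the lever fully shut against the tube without letting the tube creep off the ring, and finish while still holding the tube firmly. Leave the other things on the table where they are.

Things in the scene. Friction and masses are not known exactly. Their poses are not given: they have to be found in the camera images.
- tube: sliding upper tube of a small phone stand: plain aluminium, upright, 26 mm diameter. Origin: centre of the lower edge of the black clamp collar at its foot (34 mm diameter, 26 mm high), z up along the tube; bare tube from 26 to 92 mm, rubber cap and screw stud to 103 mm. It slides up and down only, cannot turn or shift sideways. The cam lever is on its -y side and swings in its y-z plane.
- riser_edge (a point): centre of the collar's lower edge, the edge to bring level with the ring's top. A light spring (1.5 to 3 N net) pushes tube and collar up to the top stop, where they start, whenever they are neither held nor clamped; they can be pressed down 60 mm over the fixed 18 mm column. The stand's three-toed foot (97 mm radius, below 55 mm high) is stuck to the table by suckers and does not move.
- tube_grip (a point): point on the tube's axis 72 mm above the collar's lower edge, a good height to grip: the tube is bare on the side away from the lever, and the upper end of the lever is on the -y side (same axes as the tube)
- lever_tip (a point): outer face of the upper (thumb) end, 18 mm wide, of the black cam lever, 7 mm thick, 67 mm long. Its pin is 20 mm to -y of the tube's axis, 13 mm above the lower edge; it points up from there. Shut, it stands beside the tube, 3 mm off, and this point is 24.5 mm from the tube's axis (38 mm across with the tube); as found it leans out 43 to 50 mm from the axis (at most 66 mm across).
- ring_top (a point): centre of the top face of the black rubber ring (27 mm diameter, 5 mm high) round the column below the tube: the length mark. It stays where it is and does not stop the tube.
- lever (a joint): angle of the cam lever: 0 is shut flush, 0.30 to 0.42 rad open at the start; it stays where it is left (stiff pin: about 7 N at its end moves it, about 9 N shuts it). The cam bites on the column below about 0.15 rad and clamps the tube when shut.
- bottle: bystander: stainless steel bottle with black twist cap, 73 mm diameter, 232 mm tall, origin under its centre
- plates: bystander: two chrome fractional plates lying one on the other, 120 mm diameter, 27 mm high together, origin under their centre
- bowl: bystander: grey ceramic bowl, 136 mm diameter, 58 mm high, origin under its centre
- timer: bystander: yellow plastic timer dial, 74 mm diameter, 44 mm high, origin under its centre

How it is judged:
By the outcome, as a careful person would: the job done as asked, in the order asked, and still so for the second after the job is handed in, while the arm keeps its last pose, push and grip.
It also fails if it takes over 38 s, if anything falls off the work surface, if the arm or the gripper's body presses on something with over 40 N, if the wrist force passes 120 N, or if a joint passes its speed limit or range.

### The arm

A 6-joint arm with a two-finger parallel gripper is mounted at the origin on the work surface. World frame = base frame: x ahead of the robot, y to its left, z up, the work surface at z = 0. Lengths are in m, angles in degrees, forces in N, time in s.
With the tool pointing down it reaches from about 0.375 to 0.9 m from the base axis. Payload 3.1 kg.
Tool frame: the origin (TCP) lies midway between the tips of the shut fingers; the grasp point (between the pads) lies 19 mm behind it; z points along the fingers, y is the direction in which the jaws open and shut (so a half turn about z gives the same grasp; the last joint's range is limited). The gripper opens to 87 mm and grips with 3 to 60 N. Pads are 19 mm wide; open, the fingers measure 117 mm over their backs; the gripper's body (75 mm by 190 mm) begins 51 mm behind the grasp point.
Start: joints at [63.283, 30.224, 82.088, -0, 67.689, -10.227], TCP at [0.177, 0.599, 0.223] pointing down, gripper open.
Joint ranges: [-176.69, 176.69], [-43.24, 126.21], [12.49, 139.97], [-82, 262], [0, 151.66], [-163.58, 163.58]. Speed limits (degrees/s): [159.86, 159.86, 180, 180, 180, 180].

### API

Orientations are given as a 3x3 rotation matrix whose columns are the frame's x, y, z axes.
In Python, from rig import bot, capture, get_calibration gives the robot as it stands.
- The arm moves only by the tool play_rows, never from a script. Its arguments are lists of equal length, an entry for each row: "fingers": the closure in counts, from 0 (fully open) to 255 (shut); "linear": the shift along the tool's x, y, z in mm, a list of three; "rot": the turn, a rotation vector about the tool's x, y, z in degrees, a list of three. A call has 1 to 20 rows; each row is the pose to reach, as a shift and turn from the pose commanded when the call began, along the tool's axes at that moment; what a row does not reach only later rows make up. A row lasts 1/10 s, in which the tool goes at most 50 mm and 8.59 degrees, less where a joint would pass 70% of its speed; a pose out of reach is approached as far as the arm can. A call with a gripper value outside its range is refused whole. The fingers move at their own pace and stop on an object; the grip force is fixed at half the most. Time passes only in rows, so rows that repeat a pose let the fingers close. It gives the time, the measured TCP pose, the force and the opening at its end, in the units of the state.
- bot.read_state(): the state, without advancing time (a new reading comes with each control period).
- capture(name): name is "scene" or "top" or "wrist"; returns the picture (400x640x3 uint8, red, green, blue); there is no depth.
- get_calibration(name): a dict with "vfov" (degrees; the focal length in pixels is half the picture's height over the tangent of half this angle, whatever the lens; pixels are square), "cx", "cy" (the principal point, pixels), "camera_from_world" (4x4, takes a point from world to camera coordinates). Camera axes: x right, y down, z forward; pixel columns grow to the right and rows downward; lengths in m; the calibration is good to about 2 mm. The wrist camera is an equidistant fisheye: a pixel r from the principal point sees the ray r / f radians off the axis. A picture is of the moment at which its call begins: read the wrist's pose just before it. get_calibration takes no time and is no camera call; for the wrist camera it gives the pose at the moment of the call.
- bot.hand_in(): hands the job in, once; it reports no verdict.
The state is a dict: "time_s": time; "joint_positions": joint angles; "qvel": joint speeds; "tau": joint torques, N m; "position": TCP position; "tcp_rot": TCP orientation; "force": force on the tool from outside, world axes, zero at the start; "moment": the same for the moment, N m; "opening": opening from 0.0 (shut) to 1.0 (fully open).
Only numpy, scipy, OpenCV 4.12 (cv2) and the standard library are available. Lean on these libraries where they do the work, as an engineer would, in place of code of your own. Each camera call takes 0.05 s, during which the arm holds its last target.

## Working session

There is one attempt and no reset: what is moved stays moved. The work goes in short steps, Python scripts to look and compute and a tool call to move; the robot and the scene stay as the last step left them, time stands still between calls to the robot, and variables do not carry over. Pictures are saved under pics/ and viewed, and the job is handed in when it is done.

Besides the shell and the picture viewer there is one more tool, called after ">>>" as name(argument=value, ...), one argument or row to a line, values as JSON. play_rows: Moves the arm, as the interface text tells. Its arguments: {"type":"object","properties":{"fingers":{"type":"array"},"linear":{"type":"array"},"rot":{"type":"array"}},"required":["fingers","linear","rot"]}

```bash
ls; mkdir -p pics; python3 - <<'E'
from rig import bot,capture,get_calibration
import cv2
for n in ["scene","top","wrist"]:
    c=get_calibration(n); im=capture(n); print(n,c)
    cv2.imwrite(f"pics/{n}0.png",im[:,:,::-1])
print(bot.read_state())
E
```

```text
pics
scene {'vfov': 46.42103369661683, 'cx': 318.51495597782866, 'cy': 203.17064127064583, 'camera_from_world': array([[-0.52883418,  0.84858572,  0.01538484,  0.33576521],
       [ 0.60441463,  0.38927002, -0.69509122, -0.2634597 ],
       [-0.59583334, -0.35828917, -0.71875691,  1.51102361],
       [ 0.        ,  0.        ,  0.        ,  1.        ]])}
top {'vfov': 45.93879466877941, 'cx': 311.4113284860488, 'cy': 195.48528351978018, 'camera_from_world': array([[-0.0220658 , -0.99973434,  0.00665893,  0.00590972],
       [-0.99445834,  0.02126357, -0.10295863,  0.62965649],
       [ 0.10278968, -0.0088939 , -0.99466335,  1.36693265],
       [ 0.        ,  0.        ,  0.        ,  1.        ]])}
wrist {'vfov': 65.70646984690485, 'cx': 323.4784798049861, 'cy': 201.07992686823928, 'camera_from_world': array([[ 0.28396411,  0.95883423, -0.00114123, -0.62303781],
       [ 0.92121984, -0.27249391,  0.27767082, -0.0327319 ],
       [ 0.2659293 , -0.07989987, -0.9606756 ,  0.39047478],
       [ 0.        ,  0.        ,  0.        ,  1.        ]])}
{'time_s': 0.15, 'joint_positions': array([ 6.32832517e+01,  3.02689585e+01,  8.21391940e+01,  7.74353327e-04,
        6.76903850e+01, -1.02264332e+01]), 'qvel': array([-0.08602416, -0.16669606, -0.19186754, -0.04479592, -0.04755491,
        0.09933738]), 'tau': array([ 3.20154868e-04, -4.40433347e+01, -1.76841652e+01,  6.33118744e-02,
        5.52590657e-02, -1.02536590e-04]), 'position': array([0.17710949, 0.59879227, 0.22177438]), 'tcp_rot': array([[-9.58866145e-01,  2.83857536e-01, -7.84357768e-04],
       [ 2.83858442e-01,  9.58864976e-01, -1.53057562e-03],
       [ 3.17627769e-04, -1.69026372e-03, -9.99998521e-01]]), 'force': array([ 0.61012878,  0.50567668, -0.02287521]), 'moment': array([-0.03166655,  0.01577462,  0.02331543]), 'opening': 0.9975200407867111}
```

View pics/scene0.png

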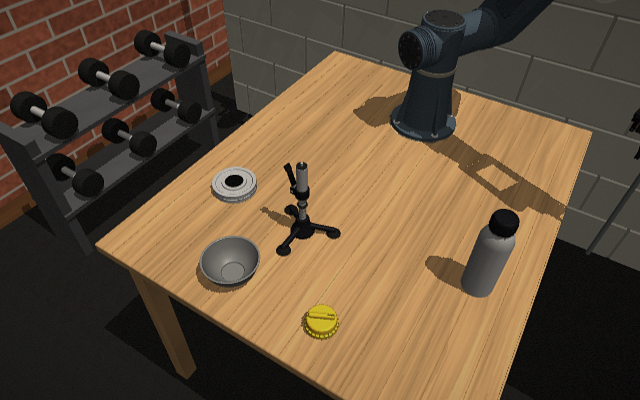

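View pics/top0.png

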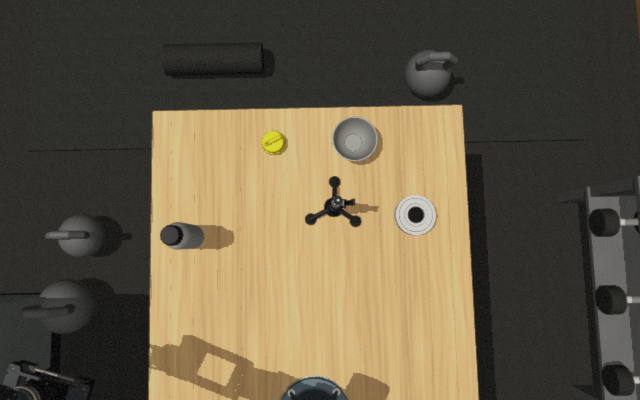

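View pics/wrist0.png

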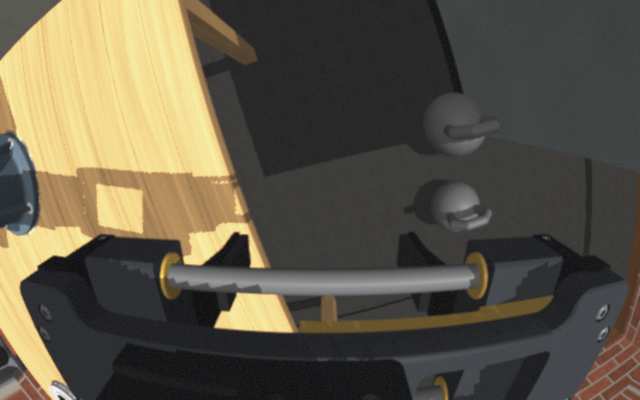

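The stand is near (335,205) in top and (303,200) in scene. Its lever leans toward image right in top, which is world -y. I'll enlarge both views.

```bash
python3 - <<'E'
import cv2
im=cv2.imread("pics/scene0.png")[150:260,250:360]; a=cv2.resize(im,None,fx=5,fy=5,interpolation=cv2.INTER_CUBIC); cv2.imwrite("pics/s0c.png",a)
im=cv2.imread("pics/top0.png")[165:235,290:390]; a=cv2.resize(im,None,fx=8,fy=8,interpolation=cv2.INTER_CUBIC); cv2.imwrite("pics/t0c.png",a)
E
```

```text
(no output)
```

View pics/s0c.png

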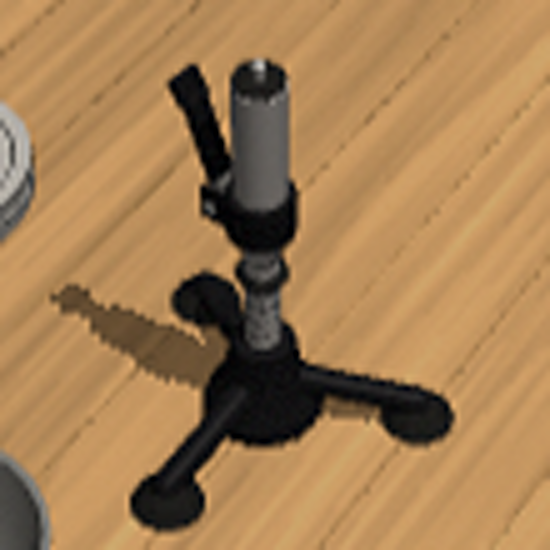

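View pics/t0c.png

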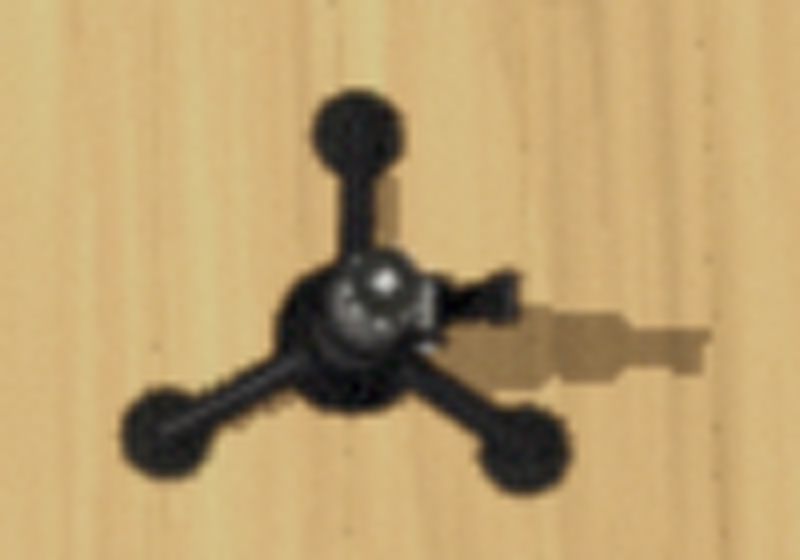

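```bash
cat > h.py <<'E'
import numpy as np
from rig import bot,capture,get_calibration
from scipy.optimize import least_squares
def ray(c,u,v,fish=False):
    f=200/np.tan(np.radians(c["vfov"]/2)); d=np.array([u-c["cx"],v-c["cy"]])
    if fish:
        r=np.hypot(*d); th=r/f; k=np.array([*(d/r*np.sin(th)),np.cos(th)])
    else: k=np.array([*(d/f),1.]); k/=np.linalg.norm(k)
    M=np.array(c["camera_from_world"]); R=M[:3,:3]
    return -R.T@M[:3,3], R.T@k
def proj(c,P,fish=False):
    f=200/np.tan(np.radians(c["vfov"]/2)); M=np.array(c["camera_from_world"]); k=M[:3,:3]@np.array(P)+M[:3,3]
    if fish:
        r=np.hypot(k[0],k[1]); th=np.arctan2(r,k[2]); return np.array([c["cx"]+f*th*k[0]/r,c["cy"]+f*th*k[1]/r])
    return np.array([c["cx"]+f*k[0]/k[2],c["cy"]+f*k[1]/k[2]])
def tri(*rays):
    A=np.zeros((3,3));b=np.zeros(3)
    for o,d in rays:
        Q=np.eye(3)-np.outer(d,d);A+=Q;b+=Q@o
    p=np.linalg.solve(A,b)
    return p,[np.linalg.norm((np.eye(3)-np.outer(d,d))@(p-o))*1000 for o,d in rays]
def atz(r,z): o,d=r; return o+d*(z-o[2])/d[2]
E
python3 - <<'E'
from h import *
np.set_printoptions(precision=4,suppress=True)
s=get_calibration("scene");t=get_calibration("top");w=get_calibration("wrist")
S=lambda a,b:ray(s,250+(a-2)/5,150+(b-2)/5)
T=lambda a,b:ray(t,290+(a-3.5)/8,165+(b-3.5)/8)
print("stud",tri(S(258,66),T(383,281)))
print("levtip",tri(S(187,78),T(512,288)))
toes=[atz(T(*p),0.006) for p in [(358,133),(165,433),(525,450)]]
print(toes,np.mean(toes,0))
toes=[atz(S(*p),0.006) for p in [(418,418),(167,502),(207,298)]]
print(toes,np.mean(toes,0))
# axis heights in scene
p=tri(S(258,66),T(383,281))[0]
for z in np.arange(.06,.26,.01):
    q=proj(s,[p[0],p[1],z]); print(round(z,3),(q-[250,150])*5+2)
st=bot.read_state();R=st["tcp_rot"]
o=ray(w,300,200,True)[0]; print("cam in tool",R.T@(o-st["position"]), R.T@np.array(w["camera_from_world"])[2,:3])
E
```

```text
stud (array([ 0.5973, -0.0721,  0.2268]), [np.float64(0.04653159033804764), np.float64(0.04653159033811874)])
levtip (array([ 0.5958, -0.1142,  0.1989]), [np.float64(1.9770408906458623), np.float64(1.9770408906459045)])
[array([ 0.6745, -0.0784,  0.006 ]), array([ 0.5623, -0.0028,  0.006 ]), array([ 0.553 , -0.1379,  0.006 ])] [ 0.5966 -0.073   0.006 ]
[array([0.5668, 0.0008, 0.006 ]), array([ 0.6783, -0.0744,  0.006 ]), array([ 0.5557, -0.1346,  0.006 ])] [ 0.6002 -0.0694  0.006 ]
0.06 [261.7673 324.8435]
0.07 [261.5582 310.8692]
0.08 [261.3464 296.716 ]
0.09 [261.1319 282.3805]
0.1 [260.9147 267.8593]
0.11 [260.6946 253.1486]
0.12 [260.4716 238.2447]
0.13 [260.2456 223.1438]
0.14 [260.0166 207.842 ]
0.15 [259.7846 192.3352]
0.16 [259.5495 176.6193]
0.17 [259.3111 160.69  ]
0.18 [259.0695 144.5429]
0.19 [258.8246 128.1736]
0.2 [258.5762 111.5774]
0.21 [258.3245  94.7496]
0.22 [258.0691  77.6853]
0.23 [257.8102  60.3795]
0.24 [257.5475  42.827 ]
0.25 [257.2811  25.0224]
cam in tool [ 0.0768 -0.0012 -0.1618] [-0.278   0.0008  0.9606]
```

```bash
python3 - <<'E'
from h import *
np.set_printoptions(precision=3,suppress=True)
t=get_calibration("top")
print("bottle",atz(ray(t,172,236),.225),"bowl",atz(ray(t,355,140),.05),"plates",atz(ray(t,416,215),.027),"timer",atz(ray(t,273,142),.04))
st=bot.read_state();R=st["tcp_rot"];p=st["position"]
from scipy.spatial.transform import Rotation as Ro
def rowfor(P,tilt,yaw=0):
    T=np.radians(tilt);a=np.radians(yaw)
    z=np.array([np.sin(T),0,-np.cos(T)]);y=np.array([0,1.,0]);x=np.cross(y,z)
    Rt=Ro.from_euler('z',yaw,degrees=True).as_matrix()@np.stack([x,y,z],1)
    return R.T@(np.array(P)-p)*1000, Ro.from_matrix(R.T@Rt).as_rotvec(degrees=True)
for P,ti in [((.3,.45,.36),0),((.45,.0,.34),0),((.45,-.07,.3),0),((.47,-.07,.26),35)]:
    print(P,ti,*rowfor(P,ti))
E
```

```text
bottle [0.514 0.349 0.225] bowl [ 0.79  -0.141  0.05 ] plates [ 0.565 -0.317  0.027] timer [0.792 0.103 0.04 ]
(0.3, 0.45, 0.36) 0 [-160.028 -108.022 -138.094] [ -0.094  -0.032 -16.491]
(0.45, 0.0, 0.34) 0 [-431.6   -496.899 -117.523] [ -0.094  -0.032 -16.491]
(0.45, -0.07, 0.3) 0 [-451.483 -563.952  -77.416] [ -0.094  -0.032 -16.491]
(0.47, -0.07, 0.26) 35 [-470.673 -558.207  -37.432] [ -5.127 -34.787 -15.945]
```

>>> play_rows(
  fingers=[0,0,0,0,0,0,0,0,0,0,0,0,0,0,0,0,0,0,0,0],
  linear=[
    [-40,-27,-45],
    [-80,-54,-90],
    [-120,-81,-138],
    [-150,-110,-138],
    [-180,-150,-138],
    [-207,-185,-136],
    [-235,-225,-134],
    [-262,-263,-132],
    [-289,-302,-130],
    [-316,-341,-128],
    [-343,-380,-126],
    [-370,-419,-124],
    [-400,-458,-122],
    [-432,-497,-118],
    [-440,-530,-100],
    [-451,-564,-77],
    [-460,-560,-60],
    [-465,-560,-50],
    [-470,-558,-40],
    [-470,-558,-38],
  ],
  rot=[
    [0,0,0],
    [0,0,0],
    [0,0,-4],
    [0,0,-8],
    [0,0,-12],
    [0,0,-16],
    [0,0,-16.5],
    [0,0,-16.5],
    [0,0,-16.5],
    [0,0,-16.5],
    [0,0,-16.5],
    [0,0,-16.5],
    [0,0,-16.5],
    [0,0,-16.5],
    [0,0,-16.5],
    [0,0,-16.5],
    [-1,-8,-16.5],
    [-2.3,-16,-16.4],
    [-3.5,-24,-16.2],
    [-4.6,-31,-16],
  ],
)

```text
time_s: 2.15
position: [0.4685, -0.0665, 0.2595]
tcp_rot: [[-0.871, -0.004, 0.492], [0.001, 1.0, 0.009], [-0.492, 0.008, -0.871]]
force: [0.7, 1.2, -0.1]
opening: 1.0
```

```bash
python3 - <<'E'
from h import *
import cv2
np.set_printoptions(precision=3,suppress=True)
st=bot.read_state();print(st["time_s"],st["position"],st["tcp_rot"],st["joint_positions"],st["force"])
cv2.imwrite("pics/w1.png",capture("wrist")[:,:,::-1])
E
```

```text
2.15 [ 0.469 -0.067  0.26 ] [[-0.871 -0.004  0.492]
 [ 0.001  1.     0.009]
 [-0.492  0.008 -0.871]] [ -32.2      6.835  121.514   32.22    30.387 -147.292] [ 0.724  1.203 -0.073]
```

View pics/w1.png

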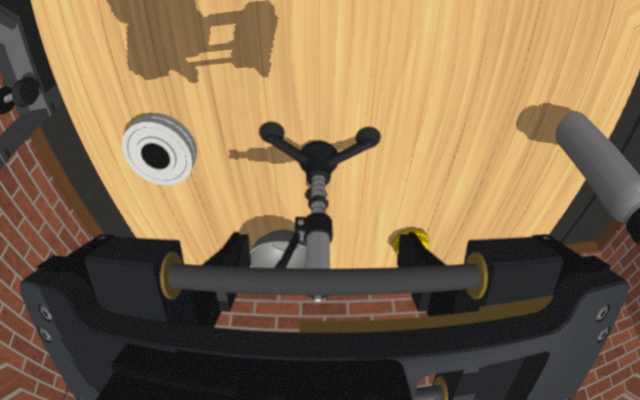

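```bash
python3 - <<'E'
import cv2
im=cv2.imread("pics/w1.png")[170:270,260:360]; a=cv2.resize(im,None,fx=6,fy=6,interpolation=cv2.INTER_CUBIC); cv2.imwrite("pics/w1c.png",a)
E
```

```text
(no output)
```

View pics/w1c.png

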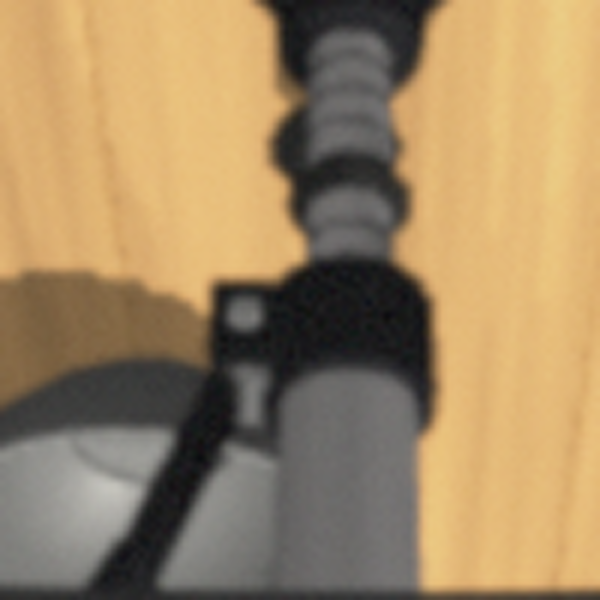

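```bash
cat > g.py <<'E'
from h import *
import pickle
np.set_printoptions(precision=4,suppress=True)
w=get_calibration("wrist"); pickle.dump(w,open("w1.pkl","wb"))
W=lambda a,b:(260+(a-2.5)/6,170+(b-2.5)/6)
cam=ray(w,300,200,True)[0]; print("cam",cam)
for x0 in (.594,.598,.602):
    ax=np.array([x0,-.072]); d=cam[:2]-ax; L=np.linalg.norm(d); u=d/L
    # solve z so that row match
    def zrow(r,row):
        from scipy.optimize import brentq
        P=lambda z:[*(ax+u*r),z]
        return brentq(lambda z: proj(w,P(z),True)[1]-W(0,row)[1],.0,.3)
    e=zrow(.017,261);print(x0,"edge",e,"coltop",zrow(.013,370),"expect",e+.026,"ringtop(col)",zrow(.009,189),"ringbot+5",zrow(.0135,158)+.005)
    for z in (.1,.12,.165): print((proj(w,[*ax,z],True)-[260,170])*6+2.5)
    # left/right tube tangents
    n=np.array([-u[1],u[0]])
    for s in (1,-1):print("tube",(proj(w,[*(ax+n*s*.013),.168],True)-[260,170])*6+2.5)
E
python3 g.py
```

```text
cam [ 0.3193 -0.0677  0.3616]
0.594 edge 0.12708000539076547 coltop 0.15010877348674645 expect 0.15308000539076547 ringtop(col) 0.10028176601375323 ringbot+5 0.10099202230618788
[340.0019 218.9345]
[339.6249 292.5272]
[338.8732 478.732 ]
tube [266.6649 491.7523]
tube [410.9963 492.3894]
0.598 edge 0.12343975049569451 coltop 0.14687615008860766 expect 0.14943975049569452 ringtop(col) 0.09634765866992735 ringbot+5 0.0969244484804833
[340.2312 232.3462]
[339.874  305.8374]
[339.1718 491.417 ]
tube [267.6361 504.3859]
tube [410.6292 504.9885]
0.602 edge 0.11979949442552953 coltop 0.1436435265126902 expect 0.14579949442552953 ringtop(col) 0.09241355046141332 ringbot+5 0.09285687316765033
[340.4585 245.5548]
[340.1206 318.9313]
[339.4663 503.8612]
tube [268.593 516.777]
tube [410.268  517.3466]
```

>>> play_rows(
  fingers=[0,0,0,0],
  linear=[
    [-12,-1,28],
    [-25,-2,56],
    [-38,-4,85],
    [-38,-4,85],
  ],
  rot=[
    [0,0,0],
    [0,0,0],
    [0,0,0],
    [0,0,0],
  ],
)

```text
time_s: 2.6
position: [0.5481, -0.0708, 0.2038]
tcp_rot: [[-0.872, -0.006, 0.49], [-0.001, 1.0, 0.01], [-0.49, 0.009, -0.872]]
force: [0.0, 0.4, 0.1]
opening: 1.001
```

```bash
python3 - <<'E'
from h import *
import cv2,pickle
st=bot.read_state()
pickle.dump((get_calibration("wrist"),st),open("w2.pkl","wb"))
a=capture("wrist")[:,:,::-1];cv2.imwrite("pics/w2.png",a)
print(st["position"])
a=a[150:270,250:370];cv2.imwrite("pics/w2c.png",cv2.resize(a,None,fx=5,fy=5,interpolation=cv2.INTER_CUBIC))
E
```

```text
[ 0.5481416  -0.07075023  0.20383523]
```

View pics/w2.png

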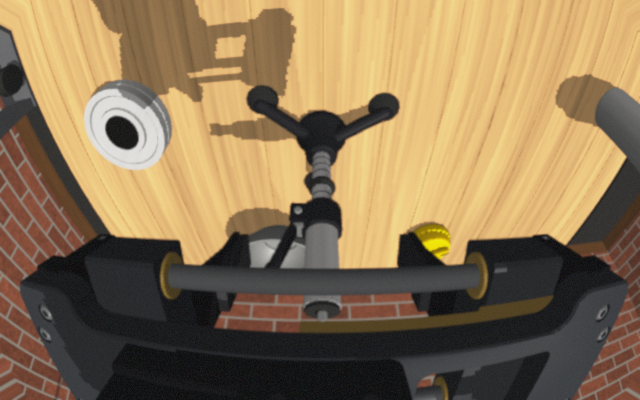

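View pics/w2c.png

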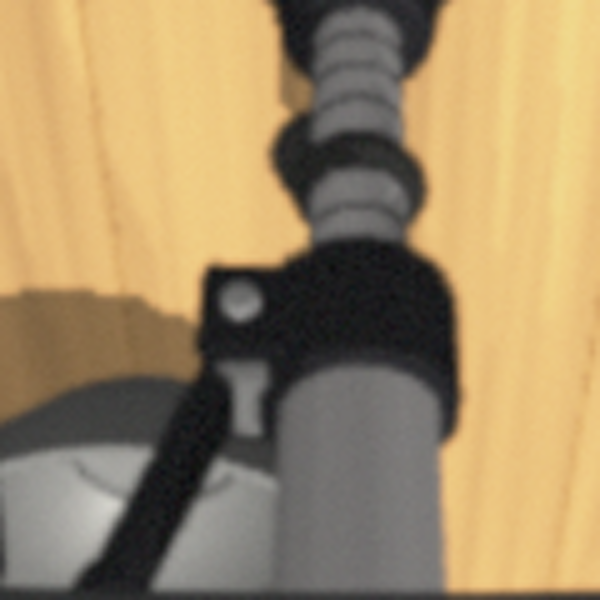

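```bash
cat > g2.py <<'E'
from h import *
import pickle,cv2
from scipy.optimize import brentq
np.set_printoptions(precision=4,suppress=True)
w,st=pickle.load(open("w2.pkl","rb"))
im=cv2.imread("pics/w2.png",0).astype(float)
# column profile along the axis
print("prof",[(150+i,int(v)) for i,v in enumerate(im[150:240,319:324].mean(1))])
W=lambda a,b:(250+(a-2)/5,150+(b-2)/5)
cam=ray(w,300,200,True)[0]; print("cam",cam)
for x0 in (.594,.598,.602):
    ax=np.array([x0,-.0705]); d=cam[:2]-ax; u=d/np.linalg.norm(d)
    zr=lambda r,row:brentq(lambda z: proj(w,[*(ax+u*r),z],True)[1]-W(0,row)[1],.0,.3)
    e=zr(.017,241);print(x0,"edge",e,"coltop",zr(.013,363),"exp",e+.026,"ringtop",zr(.009,172),"ringbot+5",zr(.0135,135)+.005, "per5px",zr(.017,246)-e)
    n=np.array([-u[1],u[0]])
    for s in (1,-1):print("tube",(proj(w,[*(ax+n*s*.013),.165],True)-[250,150])*5+2)
E
python3 g2.py
```

```text
prof [(150, 49), (151, 73), (152, 96), (153, 110), (154, 113), (155, 106), (156, 92), (157, 96), (158, 109), (159, 113), (160, 114), (161, 110), (162, 96), (163, 96), (164, 110), (165, 116), (166, 115), (167, 110), (168, 94), (169, 89), (170, 102), (171, 113), (172, 114), (173, 113), (174, 112), (175, 95), (176, 59), (177, 36), (178, 38), (179, 43), (180, 42), (181, 42), (182, 46), (183, 67), (184, 96), (185, 111), (186, 114), (187, 115), (188, 115), (189, 111), (190, 95), (191, 89), (192, 109), (193, 114), (194, 114), (195, 111), (196, 94), (197, 62), (198, 34), (199, 25), (200, 26), (201, 25), (202, 28), (203, 24), (204, 25), (205, 25), (206, 25), (207, 22), (208, 26), (209, 27), (210, 24), (211, 25), (212, 24), (213, 27), (214, 25), (215, 25), (216, 26), (217, 26), (218, 27), (219, 33), (220, 41), (221, 47), (222, 63), (223, 87), (224, 108), (225, 113), (226, 112), (227, 112), (228, 112), (229, 113), (230, 112), (231, 112), (232, 113), (233, 112), (234, 112), (235, 112), (236, 111), (237, 112), (238, 112), (239, 113)]
cam [ 0.4014 -0.0734  0.3076]
0.594 edge 0.13112886044877975 coltop 0.15351412432316672 exp 0.15712886044877974 ringtop 0.10586520724689051 ringbot+5 0.10610642139549406 per5px 0.0011359309774830184
tube [288.773  475.0177]
tube [457.1432 472.7713]
0.598 edge 0.12710929520225564 coltop 0.15008253960364673 exp 0.15310929520225564 ringtop 0.10147034215635777 ringbot+5 0.10149491419180483 per5px 0.0011618036152609146
tube [289.6607 490.1527]
tube [455.8778 487.9695]
0.602 edge 0.12308972432964907 coltop 0.14665095183493054 exp 0.14908972432964906 ringtop 0.09707547333093312 ringbot+5 0.09688340129097932 per5px 0.0011876763119398615
tube [290.5309 504.8908]
tube [454.6391 502.768 ]
```

```bash
cat > g3.py <<'E'
from h import *
import pickle,cv2
from scipy.optimize import brentq
np.set_printoptions(precision=4,suppress=True)
def an(w,f,rows,y=-.0715):
  cam=ray(w,300,200,True)[0]
  for x0 in (.594,.598,.602,.606):
    ax=np.array([x0,y]); d=cam[:2]-ax; u=d/np.linalg.norm(d)
    zr=lambda r,row:brentq(lambda z: proj(w,[*(ax+u*r),z],True)[1]-row,-.1,.4)
    e,ct,rt,rb=zr(.017,rows[2]),zr(.013,rows[3]),zr(.009,rows[1]),zr(.0135,rows[0])
    print(x0,"edge %.4f colh %.4f ringtop %.4f ringh %.4f gap %.4f"%(e,ct-e,rt,rt-rb,e-rt))
w,st=pickle.load(open("w2.pkl","rb"))
an(w,0,(175.55,183.3,196.65,222.5))
w=pickle.load(open("w1.pkl","rb"))
im=cv2.imread("pics/w1.png",0).astype(float)
p=im[170:240,316:321].mean(1)
cr=[170+i+(75-p[i])/(p[i+1]-p[i]) for i in range(69) if (p[i]-75)*(p[i+1]-75)<0]; print(cr)
an(w,0,cr[-4:])
E
python3 g3.py
```

```text
0.594 edge 0.1298 colh 0.0240 ringtop 0.1049 ringh 0.0053 gap 0.0249
0.598 edge 0.1258 colh 0.0246 ringtop 0.1005 ringh 0.0055 gap 0.0252
0.602 edge 0.1217 colh 0.0253 ringtop 0.0961 ringh 0.0057 gap 0.0256
0.606 edge 0.1177 colh 0.0259 ringtop 0.0917 ringh 0.0059 gap 0.0260
[np.float64(174.6991869918699), np.float64(194.58620689655172), np.float64(200.75590551181102), np.float64(211.64227642276424), np.float64(231.11666666666667)]
0.594 edge 0.1249 colh 0.0250 ringtop 0.0997 ringh 0.0060 gap 0.0251
0.598 edge 0.1212 colh 0.0255 ringtop 0.0958 ringh 0.0062 gap 0.0254
0.602 edge 0.1175 colh 0.0259 ringtop 0.0918 ringh 0.0063 gap 0.0257
0.606 edge 0.1139 colh 0.0264 ringtop 0.0879 ringh 0.0065 gap 0.0260
```

```bash
cat > mv.py <<'E'
from h import *
from scipy.spatial.transform import Rotation as Ro
def tgt(P,tilt=0,yaw=-3,st=None):
    st=st or bot.read_state();R=st["tcp_rot"];p=st["position"]
    T=np.radians(tilt)
    z=np.array([np.sin(T),0,-np.cos(T)]);y=np.array([0,1.,0]);x=np.cross(y,z)
    Rt=Ro.from_euler('z',yaw,degrees=True).as_matrix()@np.stack([x,y,z],1)
    return (R.T@(np.array(P)-p)*1000).round(1), Ro.from_matrix(R.T@Rt).as_rotvec(degrees=True).round(2)
E
python3 - <<'E'
from mv import *
print(tgt((.50,-.08,.28),30)); print(tgt((.598,-.088,.33)));print(tgt((.598,-.088,.26)))
E
```

```text
(array([  3.6,  -9. , -88.8]), array([ 2.12, -0.73,  2.66]))
(array([-106.3,  -17.1,  -84.6]), array([ 1.37, 29.26,  3.15]))
(array([-72.1, -17.8, -23.5]), array([ 1.37, 29.26,  3.15]))
```

>>> play_rows(
  fingers=[0,0,0,0,0,0,0,0],
  linear=[
    [2,-4,-45],
    [3,-9,-89],
    [-30,-12,-89],
    [-70,-15,-87],
    [-106,-17,-85],
    [-106,-17,-85],
    [-72,-17,-24],
    [-72,-17,-24],
  ],
  rot=[
    [0,0,0],
    [0,4,1],
    [0.6,12,2],
    [1,20,3],
    [1.4,28,3.1],
    [1.4,29.3,3.2],
    [1.4,29.3,3.2],
    [1.4,29.3,3.2],
  ],
)

```text
time_s: 3.45
position: [0.5945, -0.0872, 0.2595]
tcp_rot: [[-0.998, 0.056, -0.004], [0.056, 0.998, -0.002], [0.004, -0.002, -1.0]]
force: [0.3, 0.2, -0.7]
opening: 0.998
```

```bash
python3 - <<'E'
from mv import *
import cv2
np.set_printoptions(precision=4,suppress=True)
st=bot.read_state();print(st["time_s"],st["position"],st["tcp_rot"],st["joint_positions"],st["force"])
for n in ("scene","top","wrist"):cv2.imwrite(f"pics/{n}3.png",capture(n)[:,:,::-1])
a=cv2.imread("pics/scene3.png")[100:260,230:390];cv2.imwrite("pics/s3c.png",cv2.resize(a,None,fx=3.5,fy=3.5,interpolation=cv2.INTER_CUBIC))
E
```

```text
3.45 [ 0.5945 -0.0872  0.2595] [[-0.9984  0.0556 -0.0039]
 [ 0.0556  0.9984 -0.0023]
 [ 0.0037 -0.0025 -1.    ]] [ -18.8853   26.1828   83.0705   -0.2054   70.9142 -105.6297] [ 0.3165  0.1706 -0.6707]
```

View pics/s3c.png

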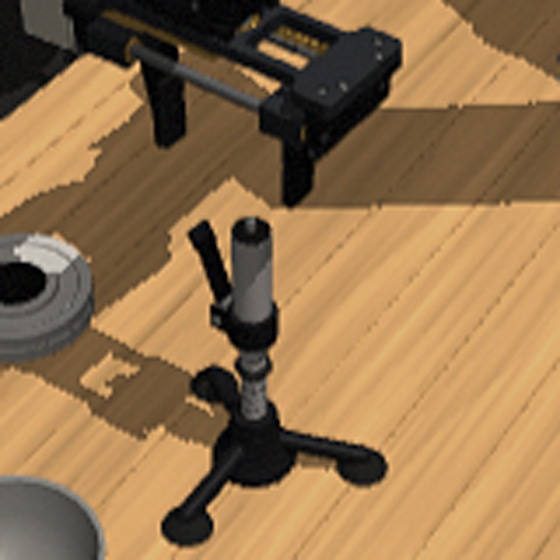

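View pics/wrist3.png

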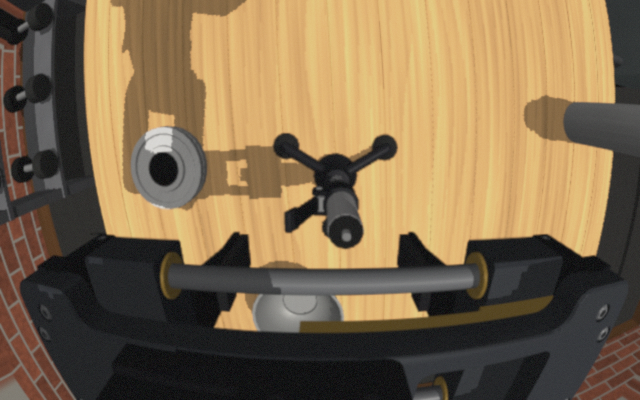

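```bash
python3 - <<'E'
from mv import *
np.set_printoptions(precision=4,suppress=True)
s,t,w=[get_calibration(n) for n in("scene","top","wrist")]
print("scenecam",ray(s,3,3)[0],proj(s,[.5945,-.0872,.2595]))
print("stud from wrist", atz(ray(w,345,236,True),.226), tri(ray(w,345,236,True),ray(s,250+(258-2)/5,150+(66-2)/5),ray(t,290+(383-3.5)/8,165+(281-3.5)/8)))
print("levtip wrist z.197", atz(ray(w,290,222,True),.197))
for z in(.2,.15,.13,.108): print(z,tgt((.5985,-.088,z)))
E
```

```text
scenecam [1.2371 0.359  0.8978] [295.8681 148.0073]
stud from wrist [ 0.6006 -0.0738  0.226 ] (array([ 0.5983, -0.0725,  0.2279]), [np.float64(1.9563048678040844), np.float64(1.0403215837945994), np.float64(1.126744597149591)])
levtip wrist z.197 [ 0.5986 -0.1147  0.197 ]
0.2 (array([-3.8, -0.3, 61.2]), array([-0.12, -0.12, -0.18]))
0.15 (array([ -3.9,  -0.2, 111.2]), array([-0.12, -0.12, -0.18]))
0.13 (array([ -4. ,  -0.1, 131.2]), array([-0.12, -0.12, -0.18]))
0.108 (array([ -4. ,  -0.1, 153.2]), array([-0.12, -0.12, -0.18]))
```

>>> play_rows(
  fingers=[0,0,0,0,0],
  linear=[
    [-4,-1,25],
    [-4,-1,50],
    [-4,-1,75],
    [-4,-1,91],
    [-4,-1,91],
  ],
  rot=[
    [0,0,0],
    [0,0,0],
    [0,0,0],
    [0,0,0],
    [0,0,0],
  ],
)

```text
time_s: 4.1
position: [0.5998, -0.089, 0.1709]
tcp_rot: [[-0.998, 0.055, -0.0], [0.055, 0.998, -0.002], [-0.0, -0.002, -1.0]]
force: [0.2, 0.1, 0.1]
opening: 1.001
```

```bash
cat > look.py <<'E'
from mv import *
import cv2,sys
np.set_printoptions(precision=4,suppress=True)
k=sys.argv[1]
st=bot.read_state();print(st["time_s"],st["position"],st["force"],st["opening"])
for n in ("scene","wrist"):cv2.imwrite(f"pics/{n}{k}.png",capture(n)[:,:,::-1])
a=cv2.imread(f"pics/scene{k}.png")[130:230,255:355];cv2.imwrite(f"pics/s{k}c.png",cv2.resize(a,None,fx=6,fy=6,interpolation=cv2.INTER_CUBIC))
E
python3 look.py 4
```

```text
4.1 [ 0.5998 -0.089   0.1709] [0.2455 0.1215 0.0618] 1.0009990749655304
```

View pics/s4c.png

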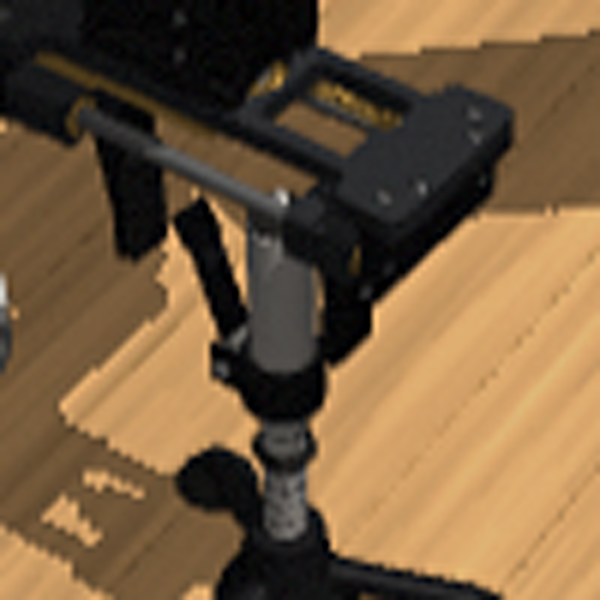

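View pics/wrist4.png

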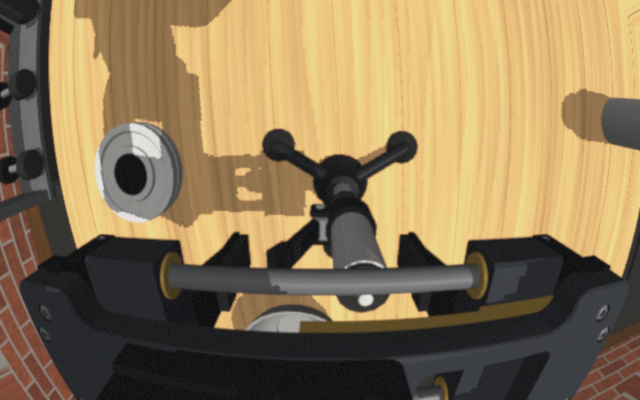

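>>> play_rows(
  fingers=[0,0,0,0],
  linear=[
    [0,0,5],
    [0,0,10],
    [0,0,10],
    [0,0,10],
  ],
  rot=[
    [0,0,0],
    [0,0,0],
    [0,0,0],
    [0,0,0],
  ],
)

```text
time_s: 4.6
position: [0.6006, -0.0888, 0.1608]
tcp_rot: [[-0.999, 0.054, 0.002], [0.054, 0.999, -0.002], [-0.002, -0.002, -1.0]]
force: [0.3, -0.1, 0.5]
opening: 1.004
```

>>> play_rows(
  fingers=[0,0,0,0],
  linear=[
    [0,0,2],
    [0,0,4],
    [0,0,4],
    [0,0,4],
  ],
  rot=[
    [0,0,0],
    [0,0,0],
    [0,0,0],
    [0,0,0],
  ],
)

```text
time_s: 5.0
position: [0.6006, -0.0888, 0.1565]
tcp_rot: [[-0.999, 0.054, 0.001], [0.054, 0.999, -0.001], [-0.001, -0.001, -1.0]]
force: [1.0, 0.8, -0.0]
opening: 1.003
```

>>> play_rows(
  fingers=[0,0,0,0],
  linear=[
    [0,0,2],
    [0,0,4],
    [0,0,4],
    [0,0,4],
  ],
  rot=[
    [0,0,0],
    [0,0,0],
    [0,0,0],
    [0,0,0],
  ],
)

```text
time_s: 5.4
position: [0.6006, -0.0888, 0.1525]
tcp_rot: [[-0.999, 0.054, 0.001], [0.054, 0.999, -0.001], [-0.001, -0.001, -1.0]]
force: [-0.3, -0.1, 0.4]
opening: 1.001
```

```bash
python3 look.py 5
```

```text
5.4 [ 0.6006 -0.0888  0.1525] [-0.3479 -0.1121  0.3899] 1.000506164992688
```

View pics/s5c.png

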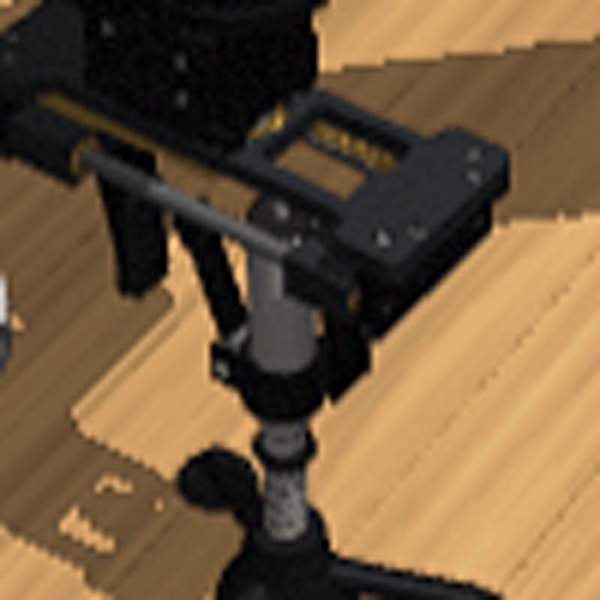

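View pics/wrist5.png

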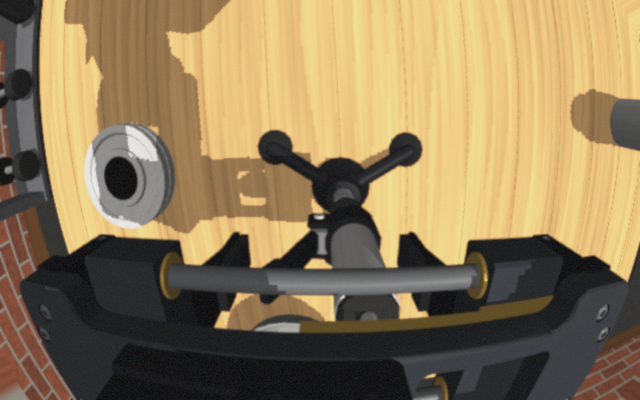

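>>> play_rows(
  fingers=[0,67,67,67,67,67],
  linear=[
    [0,0,-3],
    [0,-2,-3],
    [0,-2,-3],
    [0,-2,-3],
    [0,-2,-3],
    [0,-2,-3],
  ],
  rot=[
    [0,0,0],
    [0,0,0],
    [0,0,0],
    [0,0,0],
    [0,0,0],
    [0,0,0],
  ],
)

```text
time_s: 6.1
position: [0.6005, -0.0908, 0.1556]
tcp_rot: [[-0.999, 0.054, 0.002], [0.054, 0.999, -0.002], [-0.002, -0.001, -1.0]]
force: [0.1, -0.8, -0.6]
opening: 0.747
```

```bash
python3 look.py 6; python3 - <<'E'
import cv2
a=cv2.imread("pics/wrist6.png")[180:330,210:430];cv2.imwrite("pics/w6c.png",cv2.resize(a,None,fx=3.5,fy=3.5,interpolation=cv2.INTER_CUBIC))
E
```

```text
6.1 [ 0.6005 -0.0908  0.1556] [ 0.1495 -0.7773 -0.5697] 0.7472541449693935
```

View pics/s6c.png

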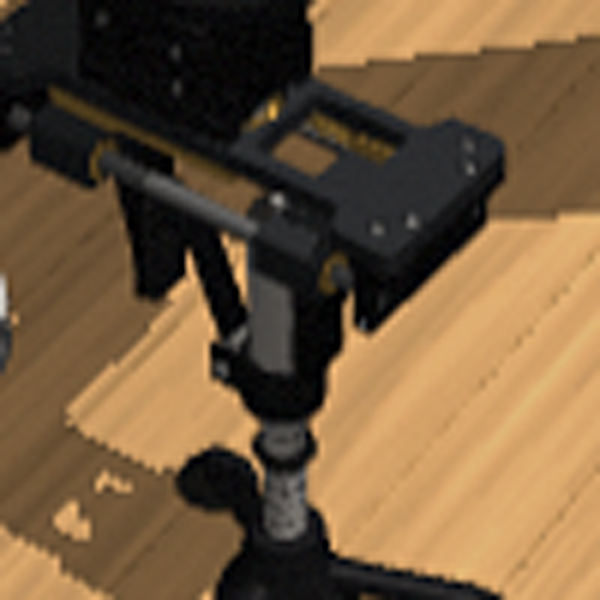

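View pics/w6c.png

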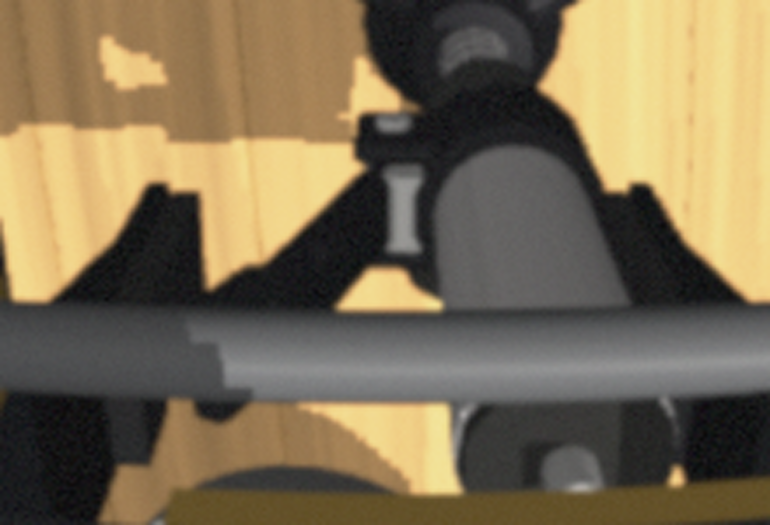

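>>> play_rows(
  fingers=[67,67,67,67,67,67,67],
  linear=[
    [0,0,3],
    [0,0,6],
    [0,0,9],
    [0,0,12],
    [0,0,12],
    [0,0,12],
    [0,0,12],
  ],
  rot=[
    [0,0,0],
    [0,0,0],
    [0,0,0],
    [0,0,0],
    [0,0,0],
    [0,0,0],
    [0,0,0],
  ],
)

```text
time_s: 6.9
position: [0.6007, -0.0908, 0.1437]
tcp_rot: [[-0.999, 0.054, 0.002], [0.054, 0.999, -0.002], [-0.002, -0.001, -1.0]]
force: [1.0, -0.3, 1.0]
opening: 0.735
```

```bash
python3 look.py 7; python3 - <<'E'
import cv2
a=cv2.imread("pics/wrist7.png")[180:330,210:430];cv2.imwrite("pics/w7c.png",cv2.resize(a,None,fx=3.5,fy=3.5,interpolation=cv2.INTER_CUBIC))
E
```

```text
6.9 [ 0.6007 -0.0908  0.1437] [ 0.958  -0.3004  0.9795] 0.7347616792896179
```

View pics/s7c.png

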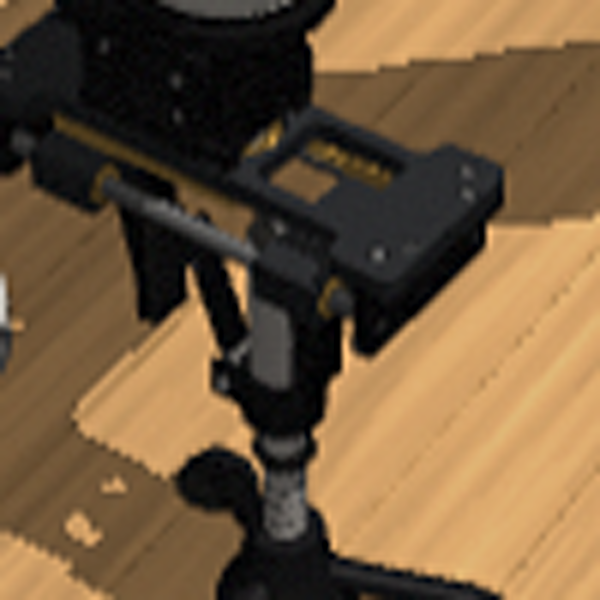

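View pics/w7c.png

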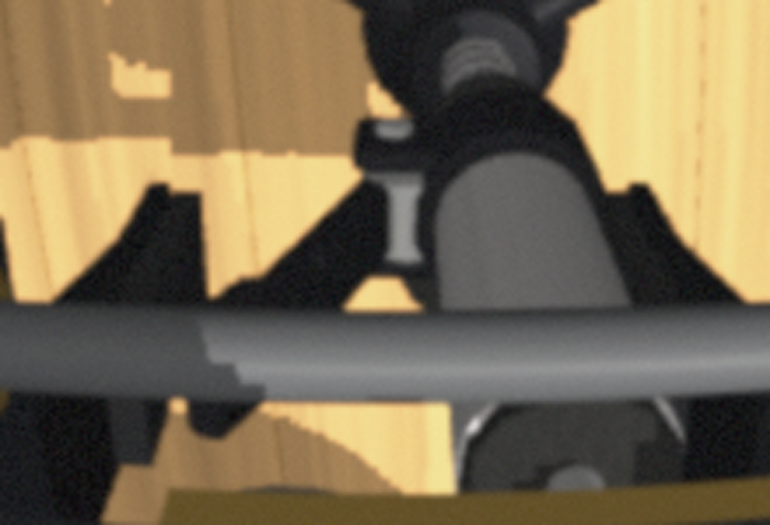

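```bash
cat > disp.py <<'E'
from h import *
import cv2,sys
s=get_calibration("scene")
a=cv2.imread("pics/scene0.png",0).astype(np.float32)
P0=np.array([.599,-.073,.124])
U=8
def disp(k):
    b=cv2.imread(f"pics/scene{k}.png",0).astype(np.float32)
    out=[]
    for (x0,x1,y0,y1) in [(288,300,183,199),(292,311,196,201)]:  # pin block+collar ; lower collar edge
        t=cv2.resize(a[y0:y1,x0:x1],None,fx=U,fy=U,interpolation=cv2.INTER_CUBIC)
        m=cv2.resize(b[y0-6:y1+18,x0-3:x1+4],None,fx=U,fy=U,interpolation=cv2.INTER_CUBIC)
        r=cv2.matchTemplate(m,t,cv2.TM_CCOEFF_NORMED);_,v,_,l=cv2.minMaxLoc(r)
        d=np.array(l)/U-[3,6]
        J=(proj(s,P0-[0,0,.02])-proj(s,P0))/20
        out.append((d,round(float(v),3),round(float(d@J/(J@J)),2)))
    return out
for k in sys.argv[1:]: print(k,disp(k))
E
python3 disp.py 3 4 5 6 7
```

```text
3 [(array([0., 0.]), 0.998, 0.0), (array([0., 0.]), 0.999, 0.0)]
4 [(array([0., 0.]), 0.998, 0.0), (array([0., 0.]), 0.999, 0.0)]
5 [(array([0., 0.]), 0.998, 0.0), (array([0.  , 0.25]), 0.973, 0.84)]
6 [(array([0., 0.]), 0.998, 0.0), (array([0., 0.]), 0.999, 0.0)]
7 [(array([0.125, 2.375]), 0.988, 7.98), (array([0.   , 2.125]), 0.978, 7.14)]
```

>>> play_rows(
  fingers=[67,67,67,67,67,67,67,67,67],
  linear=[
    [0,0,3],
    [0,0,6],
    [0,0,9],
    [0,0,12],
    [0,0,15],
    [0,0,17.5],
    [0,0,17.5],
    [0,0,17.5],
    [0,0,17.5],
  ],
  rot=[
    [0,0,0],
    [0,0,0],
    [0,0,0],
    [0,0,0],
    [0,0,0],
    [0,0,0],
    [0,0,0],
    [0,0,0],
    [0,0,0],
  ],
)

```text
time_s: 7.9
position: [0.6007, -0.0909, 0.1261]
tcp_rot: [[-0.999, 0.055, 0.002], [0.055, 0.999, -0.002], [-0.002, -0.001, -1.0]]
force: [0.0, 0.1, 2.3]
opening: 0.735
```

```bash
python3 look.py 8; python3 disp.py 8; python3 - <<'E'
import cv2
a=cv2.imread("pics/wrist8.png")[170:330,210:430];cv2.imwrite("pics/w8c.png",cv2.resize(a,None,fx=3.5,fy=3.5,interpolation=cv2.INTER_CUBIC))
a=cv2.imread("pics/scene8.png")[170:220,275:325];cv2.imwrite("pics/s8d.png",cv2.resize(a,None,fx=11,fy=11,interpolation=cv2.INTER_CUBIC))
E
```

```text
7.9 [ 0.6007 -0.0909  0.1261] [0.0423 0.1302 2.2621] 0.7349983130989544
8 [(array([0.25, 7.  ]), 0.871, 23.52), (array([0.25, 6.5 ]), 0.811, 21.84)]
```

View pics/s8d.png

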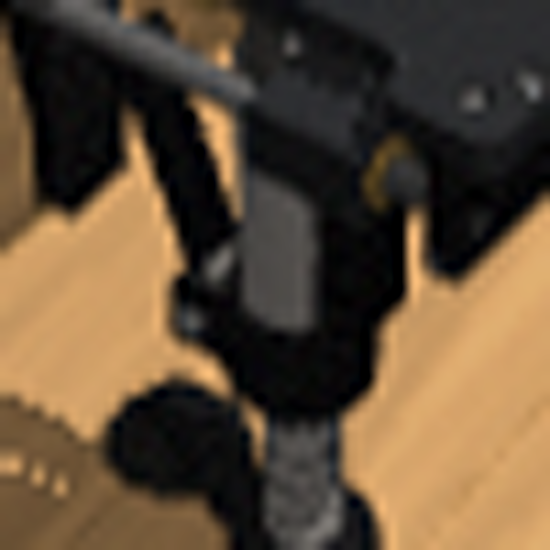

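View pics/w8c.png

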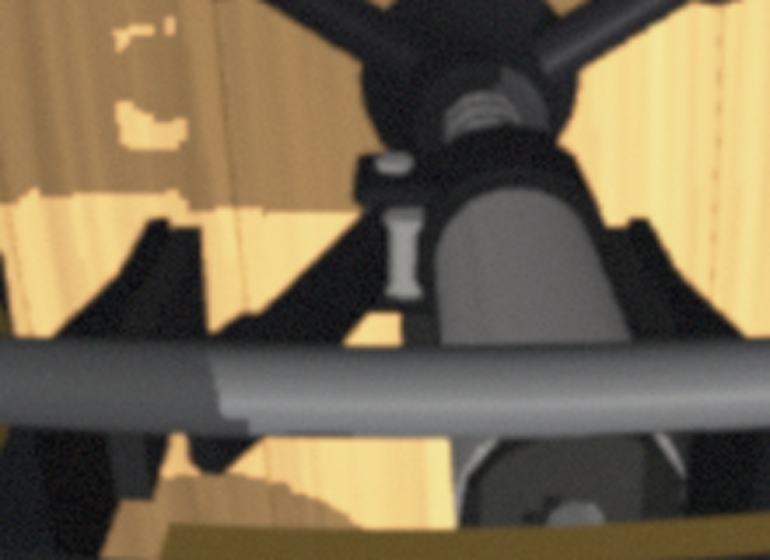

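```bash
cat > d2.py <<'E'
from h import *
import cv2
np.set_printoptions(precision=2,suppress=True)
s=get_calibration("scene"); 
def cross(p,off,th=60):
    return [round(float(off+i+(th-p[i])/(p[i+1]-p[i])),2) for i in range(len(p)-1) if (p[i]-th)*(p[i+1]-th)<0]
for k in (0,6,7,8):
    b=cv2.imread(f"pics/scene{k}.png",0).astype(np.float32)
    for c in (300,301,302,303): print(k,c,cross(b[180:225,c],180))
# vertical scale
u=np.array([.6382,.4-.03]);
for r in(.013,.017,.009,.0135):
    ax=np.array([.599,-.073]);cam=ray(s,3,3)[0][:2];d=cam-ax;d/=np.linalg.norm(d)
    print(r,[(z,proj(s,[*(ax+d*r),z])) for z in(.1,.125,.15)])
w=get_calibration("wrist");st=bot.read_state();R=st["tcp_rot"];p=st["position"]
# pin front end: tube -y 20mm, +13 ; toward robot ~12mm ; edge level relative to tcp
for e in (-.030,-.028,-.026,-.024,-.022):
    P=p+np.array([-.0017-.011,.0179-.020,e+.013]); print(e,proj(w,P,True))
E
python3 d2.py
```

```text
0 300 [191.31, 200.92, 204.93, 208.97, 210.5, 211.31, 213.67, 214.17, 217.52, 218.48]
0 301 [191.38, 200.86, 202.38, 203.35, 205.32, 209.42, 219.22]
0 302 [191.65, 200.83, 202.44, 203.27, 205.92, 208.87, 211.27, 212.27, 219.37]
0 303 [191.53, 200.88, 205.61, 208.75, 219.4]
6 300 [191.2, 200.82, 205.17, 208.78, 216.64, 217.2, 218.76]
6 301 [191.21, 200.64, 202.8, 203.11, 205.43, 209.12, 219.37]
6 302 [191.36, 200.65, 205.5, 208.69, 211.71, 212.12, 219.47]
6 303 [181.64, 183.8, 200.66, 205.26, 208.65, 219.5]
7 300 [193.65, 203.29, 205.16, 208.76, 213.77, 214.14, 216.6, 217.18, 218.78]
7 301 [181.35, 193.67, 203.24, 205.45, 209.05, 213.94, 214.08, 219.37]
7 302 [181.91, 193.76, 203.21, 205.5, 208.66, 211.69, 212.14, 219.46]
7 303 [202.97, 205.24, 208.97, 219.51]
8 300 [186.73, 199.13, 208.77, 213.77, 214.13, 216.69, 217.21, 218.62]
8 301 [187.23, 199.26, 209.08, 219.19]
8 302 [187.94, 199.22, 208.59, 211.8, 212.12, 219.46]
8 303 [191.64, 192.71, 208.95, 219.53]
0.013 [(0.1, array([301.15, 207.41])), (0.125, array([301.03, 199.99])), (0.15, array([300.9 , 192.31]))]
0.017 [(0.1, array([301.17, 208.65])), (0.125, array([301.05, 201.22])), (0.15, array([300.92, 193.55]))]
0.009 [(0.1, array([301.13, 206.19])), (0.125, array([301.01, 198.76])), (0.15, array([300.88, 191.09]))]
0.0135 [(0.1, array([301.16, 207.57])), (0.125, array([301.03, 200.14])), (0.15, array([300.91, 192.47]))]
-0.03 [320.38 220.95]
-0.028 [320.35 222.08]
-0.026 [320.31 223.22]
-0.024 [320.28 224.39]
-0.022 [320.24 225.58]
```

>>> play_rows(
  fingers=[76,85,91,97,97,97],
  linear=[
    [0,0,0],
    [0,1.5,0],
    [0,2.5,0],
    [0,3.5,0],
    [0,3.5,0],
    [0,3.5,0],
  ],
  rot=[
    [0,0,0],
    [0,0,0],
    [0,0,0],
    [0,0,0],
    [0,0,0],
    [0,0,0],
  ],
)

```text
time_s: 8.6
position: [0.6008, -0.0863, 0.1261]
tcp_rot: [[-0.998, 0.055, 0.002], [0.055, 0.998, 0.0], [-0.002, 0.0, -1.0]]
force: [2.3, 5.7, 2.1]
opening: 0.625
```

```bash
python3 look.py 9; python3 - <<'E'
import cv2
a=cv2.imread("pics/wrist9.png")[170:330,210:430];cv2.imwrite("pics/w9c.png",cv2.resize(a,None,fx=3.5,fy=3.5,interpolation=cv2.INTER_CUBIC))
E
sed -i 's/(0,6,7,8)/(8,9)/' d2.py; python3 d2.py | head -8
```

```text
8.6 [ 0.6008 -0.0863  0.1261] [2.3285 5.7369 2.0934] 0.6248012291535492
8 300 [186.73, 199.13, 208.77, 213.77, 214.13, 216.69, 217.21, 218.62]
8 301 [187.23, 199.26, 209.08, 219.19]
8 302 [187.94, 199.22, 208.59, 211.8, 212.12, 219.46]
8 303 [191.64, 192.71, 208.95, 219.53]
9 300 [186.74, 199.11, 208.77, 216.67, 217.21, 218.68]
9 301 [187.28, 199.22, 209.04, 219.11]
9 302 [187.65, 199.3, 208.66, 211.85, 212.08, 219.17]
9 303 [216.58, 217.19, 219.24]
```

View pics/w9c.png

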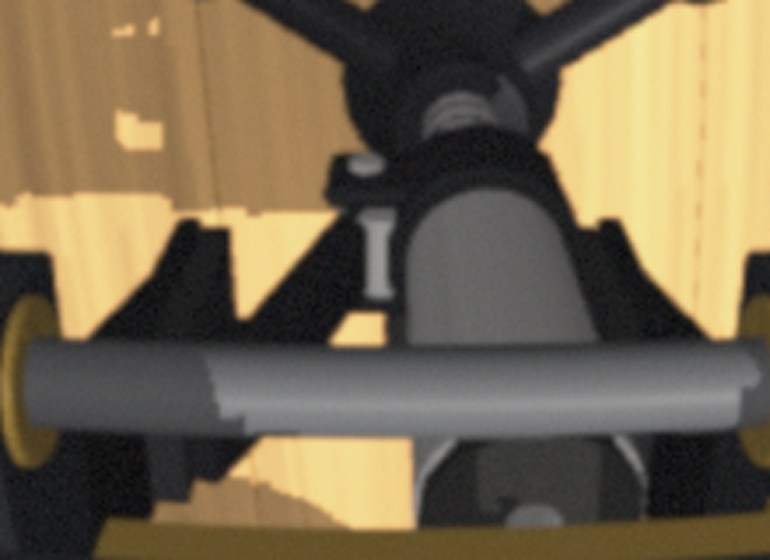

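>>> play_rows(
  fingers=[102,108,114,120,120,120],
  linear=[
    [0,1.5,0],
    [0,2.5,0],
    [0,3.5,0],
    [0,4.5,0],
    [0,4.5,0],
    [0,4.5,0],
  ],
  rot=[
    [0,0,0],
    [0,0,0],
    [0,0,0],
    [0,0,0],
    [0,0,0],
    [0,0,0],
  ],
)

```text
time_s: 9.3
position: [0.601, -0.0824, 0.1261]
tcp_rot: [[-0.998, 0.055, 0.002], [0.055, 0.998, -0.001], [-0.002, -0.0, -1.0]]
force: [1.3, 5.0, 2.7]
opening: 0.533
```

```bash
python3 look.py 10; python3 - <<'E'
import cv2
a=cv2.imread("pics/wrist10.png")[170:330,210:430];cv2.imwrite("pics/w10c.png",cv2.resize(a,None,fx=3.5,fy=3.5,interpolation=cv2.INTER_CUBIC))
E
sed -i 's/(8,9)/(8,10)/' d2.py; python3 d2.py | head -8
```

```text
9.3 [ 0.601  -0.0824  0.1261] [1.3369 4.9763 2.6725] 0.5331129169245898
8 300 [186.73, 199.13, 208.77, 213.77, 214.13, 216.69, 217.21, 218.62]
8 301 [187.23, 199.26, 209.08, 219.19]
8 302 [187.94, 199.22, 208.59, 211.8, 212.12, 219.46]
8 303 [191.64, 192.71, 208.95, 219.53]
10 300 [186.65, 199.13, 208.74, 213.7, 214.13, 216.57, 217.3, 218.67]
10 301 [187.28, 199.22, 209.04, 219.12]
10 302 [187.62, 199.23, 208.6, 211.86, 212.08, 219.14]
10 303 [216.57, 217.22, 219.15]
```

View pics/w10c.png

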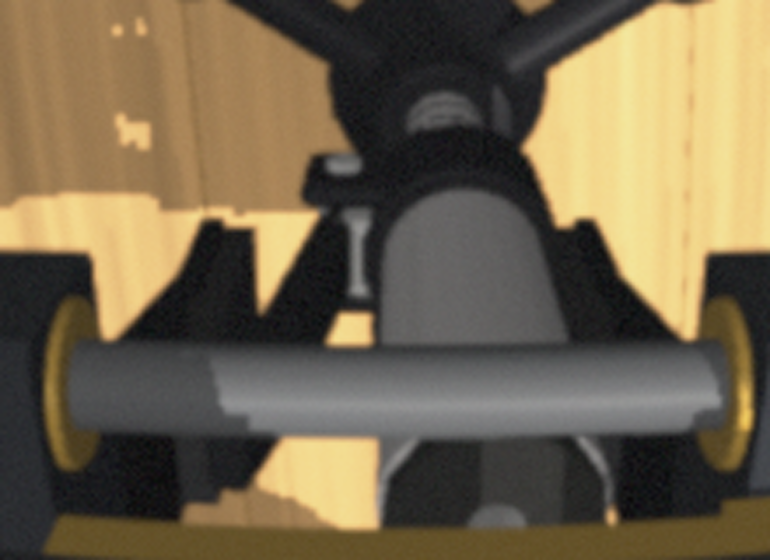

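View pics/s10c.png

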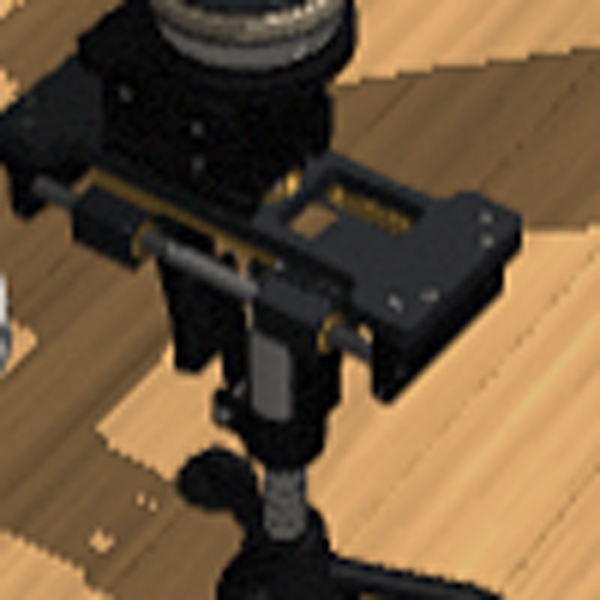

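>>> play_rows(
  fingers=[126,132,138,144,150,160,200,255,255,255],
  linear=[
    [0,1.5,0],
    [0,2.5,0],
    [0,3.5,0],
    [0,4.5,0],
    [0,4.5,0],
    [0,4.5,0],
    [0,4.5,0],
    [0,4.5,0],
    [0,4.5,0],
    [0,4.5,0],
  ],
  rot=[
    [0,0,0],
    [0,0,0],
    [0,0,0],
    [0,0,0],
    [0,0,0],
    [0,0,0],
    [0,0,0],
    [0,0,0],
    [0,0,0],
    [0,0,0],
  ],
)

```text
time_s: 10.4
position: [0.6013, -0.0772, 0.1269]
tcp_rot: [[-0.998, 0.055, 0.002], [0.055, 0.998, 0.0], [-0.002, 0.001, -1.0]]
force: [1.0, 6.3, 7.3]
opening: 0.407
```

```bash
python3 look.py 11; python3 - <<'E'
import cv2
a=cv2.imread("pics/wrist11.png")[170:330,210:430];cv2.imwrite("pics/w11c.png",cv2.resize(a,None,fx=3.5,fy=3.5,interpolation=cv2.INTER_CUBIC))
E
sed -i 's/(8,10)/(8,11)/' d2.py; python3 d2.py | head -8
```

```text
10.4 [ 0.6013 -0.0772  0.1269] [1.0445 6.2812 7.3496] 0.4073971885225811
8 300 [186.73, 199.13, 208.77, 213.77, 214.13, 216.69, 217.21, 218.62]
8 301 [187.23, 199.26, 209.08, 219.19]
8 302 [187.94, 199.22, 208.59, 211.8, 212.12, 219.46]
8 303 [191.64, 192.71, 208.95, 219.53]
11 300 [186.73, 198.68, 208.69, 213.83, 214.09, 216.62, 217.25, 218.75]
11 301 [187.2, 199.16, 209.16, 219.15]
11 302 [187.6, 199.19, 208.6, 211.87, 212.08, 219.18]
11 303 [209.04, 216.5, 217.23, 219.17]
```

View pics/w11c.png

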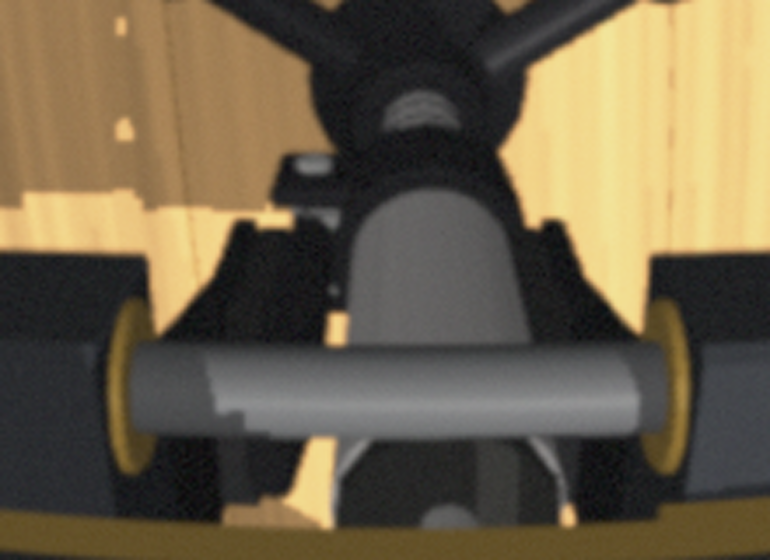

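View pics/s11c.png

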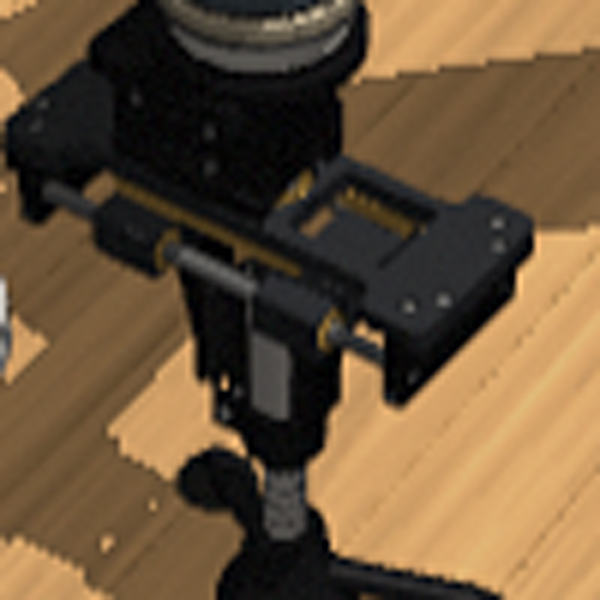

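>>> play_rows(
  fingers=[255,255,255,255,255],
  linear=[
    [0,0,0],
    [0,0,0],
    [0,0,0],
    [0,0,0],
    [0,0,0],
  ],
  rot=[
    [0,0,0],
    [0,0,0],
    [0,0,0],
    [0,0,0],
    [0,0,0],
  ],
)

```text
time_s: 11.0
position: [0.6013, -0.0772, 0.1269]
tcp_rot: [[-0.998, 0.055, 0.002], [0.055, 0.998, 0.0], [-0.002, 0.001, -1.0]]
force: [0.7, 5.7, 7.7]
opening: 0.41
```

```bash
python3 look.py 12; cat > d3.py <<'E'
import cv2,numpy as np
U=16
def sh(a,b,box,m=4):
    x0,x1,y0,y1=box
    t=cv2.resize(a[y0:y1,x0:x1],None,fx=U,fy=U,interpolation=cv2.INTER_CUBIC)
    M=cv2.resize(b[y0-m:y1+m,x0-m:x1+m],None,fx=U,fy=U,interpolation=cv2.INTER_CUBIC)
    r=cv2.matchTemplate(M,t,cv2.TM_CCOEFF_NORMED);_,v,_,l=cv2.minMaxLoc(r);return np.array(l)/U-m,round(float(v),3)
L=lambda n:cv2.imread(f"pics/{n}.png",0).astype(np.float32)
a=L("scene8")
for k in (9,10,11,12):
    b=L(f"scene{k}")
    print(k,"pin",sh(a,b,(290,296,196,202),3),"collaredge+col",sh(a,b,(294,310,203,213)),"foot",sh(a,b,(280,330,212,240)))
    p=b[190:206,298:303].mean(1); i=[j for j in range(15) if p[j]>60>=p[j+1]]; print(p.round(0)[4:12],i)
E
python3 d3.py
```

```text
11.0 [ 0.6013 -0.0772  0.1269] [0.6865 5.6904 7.6971] 0.4100214568586168
9 pin (array([0., 0.]), 0.979) collaredge+col (array([0., 0.]), 0.998) foot (array([0., 0.]), 0.998)
[76. 76. 77. 77. 76. 56. 16.  8.] [8]
10 pin (array([0., 0.]), 0.981) collaredge+col (array([0., 0.]), 0.998) foot (array([0., 0.]), 0.998)
[77. 77. 76. 78. 76. 57. 15. 10.] [8]
11 pin (array([ 0.0625, -0.25  ]), 0.959) collaredge+col (array([ 0.    , -0.1875]), 0.991) foot (array([0., 0.]), 0.997)
[77. 77. 77. 78. 71. 45. 11.  8.] [8]
12 pin (array([ 0.0625, -0.25  ]), 0.96) collaredge+col (array([ 0.    , -0.1875]), 0.992) foot (array([0., 0.]), 0.997)
[77. 76. 77. 77. 71. 46. 10. 10.] [8]
```

```bash
python3 - <<'E'
from h import *
import cv2
st=bot.read_state();print(st["time_s"],st["position"],st["opening"],st["force"])
a=cv2.absdiff(cv2.imread("pics/scene0.png",0),cv2.imread("pics/scene12.png",0))
for n,(x0,x1,y0,y1) in dict(timer=(305,340,303,338),bottle=(465,520,210,298)).items(): print(n,a[y0:y1,x0:x1].mean())
print(bot.hand_in())
E
```

```text
11.1 [ 0.60134541 -0.07720635  0.12689299] 0.41195572404150205 [0.43816655 5.98181309 7.32459763]
timer 15.683265306122449
bottle 11.413636363636364
the job is handed in; nothing more can be done
None
```

View pics/scene12.png

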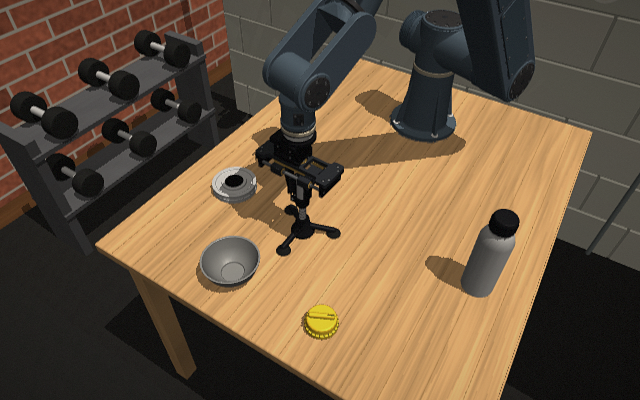

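I pressed the tube down to the ring with the lever open, squeezed the lever shut, and handed in at 11.1 s with the gripper still holding both. The tube rose slightly during the squeeze, so it may sit a little above level.

**How it was done:** I lowered the open gripper over the tube and lever, and one fingertip pressed on the top of the collar. The press was about 25.3 mm, against a measured gap of 24.7 to 25.7 mm. I then closed the fingers while shifting the hand, so the tube-side finger stayed on the tube, and finished at full grip.

**Last checks:**
- **Level:** The tube did not move for most of the squeeze. Over the last few millimetres it rose about 0.6 to 0.8 mm with the hand, then stayed still in the next pictures. The scene camera's gap estimate (24.7 mm) puts it about level. The wrist camera's (about 25.4 mm) puts it up to about 1 mm high. I did not correct this once the lever was clamped.
- **Lever:** The final opening was about 35.7 mm. That puts the lever's outer face 23 mm from the tube's axis, which matches a fully shut lever, with the expected gap of about 3 mm to the tube.
- **Grip and force:** The grip was steady at hand-in, and the wrist force was about 10 N.
- **Other things on the table:** The bottle, bowl, plates and timer look unmoved in the last picture. A pixel comparison did show differences at the timer and bottle. I did not run down the cause, but the gripper never came near either.

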